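# Park the ring stand's spring plunger and load its two rings

### The job

Make the ring stand ready: pull the red T-handle of the tilted spring plunger straight out along its axis, twist it clockwise into its rest notch and let go, so that the plunger stays retracted by itself. Then lower (do not drop) the wide aluminium ring over the stand's post, fully home on the base plate, and after it the tall brass collar, fully home on top of the ring. Leave the jars, crucibles, flask, beaker and wash bottle standing where they are.

Things in the scene. Friction and masses are not known exactly. Their poses are not given: they have to be found in the camera images.
- plunger (a joint): how far the spring plunger is pulled out along its axis, m: 0 = fully in (start), 0.020 = resting in the notch, 0.025 = cross pin just clear of the sleeve so that the handle can turn, 0.028 = stop. The spring pulls it in with about 5 N at 0 and 9.5 N at the stop; let go without twisting, it snaps back to 0.
- t_handle (a joint): twist of the red T-handle, rad: 0 at the start, growing clockwise as seen from outside, looking at the handle along the plunger; 1.05 (60 degrees) = over the rest notch, 1.13 = stop. It turns easily, but only while pulled out past 0.025 m. Let go anywhere from 0.85 rad to the stop, the pin sinks into the notch, 5 mm deep.
- handle_grip (a point): centre of the red T-handle's cross bar (66 mm long, 14 wide, 16 high along the plunger's axis). x runs along the bar, y across its width, z along the plunger's axis, outward: the pull direction, 38 degrees from vertical, leaning away from the post. Under the bar's middle: a boss 20 mm in diameter down to 18 mm below the bar's centre, then a 10 mm stem.
- sleeve_rim (a point): centre of the upper rim of the plunger's fixed steel sleeve (38 mm diameter, 35 mm long, on a pedestal), on the plunger's axis, 34 mm below the bar's centre while the plunger is in. z is the pull direction. A deep slot across the rim takes the cross pin at the start; the shallow rest notch lies 60 degrees clockwise of it.
- nose_tip (a point): tip of the plunger's nose (10 mm rod), which moves with it. While the plunger is in, it juts over the seat, 28 mm from the post's axis and 12 mm above the base plate, and a ring cannot go down fully; resting in the notch it clears the wide ring by about 5 mm when that is centred.
- post_seat (a point): centre of the seat at the foot of the stand's upright locating post: on the post's axis, on top of the grey base plate (15 mm thick, fixed to the bench, 92 mm wide in y, x from -138 to 48 mm). z is up; the pedestal and sleeve stand on the -x side (no nearer the axis than 37 mm) and lean away to -x; the handle is about 98 mm to -x, 0.10 m above the seat.
- post_tip (a point): top of the steel locating post, 66 mm above the seat. The post is 22 mm in diameter; its top 10 mm taper to 10 mm.
- wide_ring_mid (a point): centre (half-way up) of the loose wide aluminium ring: outside diameter 62, bore 28, height 32 mm, about 0.16 kg, standing flat on the bench, z up. Fully home its centre is 16 mm above the seat.
- tall_collar_mid (a point): centre (half-way up) of the loose tall brass collar: outside diameter 44, bore 28, height 60 mm, about 0.14 kg, standing on its end on the bench, z up. Fully home on top of the wide ring its centre is 62 mm above the seat.
- red_jar: bystander: screw-cap sample jar with a red cap, 45 mm diameter, 63 high (stands about 14 mm clear of the wide ring); origin at the centre of its underside, z up
- green_jar: bystander: screw-cap sample jar with a green cap, 45 mm diameter, 63 high (stands about 14 mm clear of the tall collar); origin at the centre of its underside, z up
- crucible_a: bystander: white porcelain crucible, 44 mm diameter, 36 high (stands about 14 mm clear of the wide ring, opposite the red-capped jar); origin at the centre of its underside, z up
- crucible_b: bystander: white porcelain crucible, 44 mm diameter, 36 high (stands about 14 mm clear of the tall collar, opposite the green-capped jar); origin at the centre of its underside, z up
- flask: bystander: conical flask with an orange stopper, 67 mm diameter at the foot, 106 high; origin at the centre of its underside, z up
- beaker: bystander: glass beaker, 77 mm across, 92 high; origin at the centre of its underside, z up
- wash_bottle: bystander: plastic wash bottle with a bent spout, 65x98 mm, 211 high; origin at the centre of its underside, z up
Not all that is in view belongs to the job. Leave any orange look-alike of the part that bears wide_ring_mid alone.

How it is judged:
By the outcome, as a careful person would: the job done as asked, in the order asked, and still so for the second after the job is handed in, with the robot touching nothing.
It also fails if it takes over 72 s, if anything falls off the work surface, if the arm or the gripper's body presses on something with over 40 N, if the wrist force passes 120 N, or if a joint passes its speed limit or range.

### The arm

A 7-joint arm with a two-finger parallel gripper is mounted at the origin on a cart in front of the work surface, level with it; the furniture and walls round the work are solid. World frame = base frame: x ahead of the robot, y to its left, z up, the work surface at z = 0. Lengths are in mm, angles in rad, forces in N, time in s.
With the tool pointing down it reaches from about 425 to 875 mm from the base axis. Payload 9.9 kg.
Tool frame: the origin (TCP) lies at the very end of the fingers, on their centre line; the grasp point (between the pads) lies 19 mm behind it; z points along the fingers, y is the direction in which the jaws open and shut (so a half turn about z gives the same grasp; the last joint's range is limited). The gripper opens to 85 mm and grips with 20 to 120 N. Pads are 22 mm wide; open, the fingers measure 114 mm over their backs; the gripper's body (76 mm by 85 mm) begins 54 mm behind the grasp point. The pads swing forward as they close: fully open they stand 13 mm farther back than shut.
Start: joints at [-1.307, 0.576, 0.025, 1.437, -0.015, 1.129, -0.057], TCP at [230.053, 634.59, 231.289] pointing down, gripper open.
Joint ranges: [-2.76, 2.76], [-0.34, 2.15], [-1.52, 1.57], [0.19, 2.46], [-1.09, 4.23], [0.17, 1.99], [-2.82, 2.82]. Speed limits (rad/s): [2.22, 2.22, 3.01, 3.01, 3.14, 3.14, 3.14].

### API

Orientations are given as a 3x3 rotation matrix whose columns are the frame's x, y, z axes.
In Python, from workcell import bot gives the robot as it stands.
- The arm moves only by the tool move_arm, never from a script. Its argument "increments" is a list of rows, each an object with "slide": the shift along the world's x, y, z each as a share of 0.6 m, from -1 to 1, a list of three; "spin": the turn about the world's z as a share of pi rad, from -1 to 1. In form: [{"slide": [dx, dy, dz], "spin": spin}, ...]. A call has 1 to 10 rows; each row is the pose to reach, as a shift and turn from the pose measured when the call began, turning the shorter way round; what a row does not reach only later rows make up. A row lasts 1/12 s, in which the tool goes at most 41.7 mm and 7.16 degrees, less where a joint would pass 70% of its speed; a pose out of reach is approached as far as the arm can. A call with a number of a shift or a turn outside -1 to 1 is refused whole. A call with a gripper value outside its range is refused whole. "gripper" is the opening, from 0 (shut) to 1 (fully open), set as the call begins (left out, the last holds). The fingers move at their own pace and stop on an object; "force" is the grip in N (left out, the last holds). Time passes only in rows, so rows that repeat a pose let the fingers close. It gives the time, the measured TCP pose, the force and the opening at its end, in the units of the state.
- bot.state(): the state, without advancing time (a new reading comes with each control period).
- bot.capture(name): name is "side" or "top"; returns the picture (480x640x3 uint8, red, green, blue); there is no depth.
- bot.calibration(name): a dict with "K" (3x3 intrinsics, pixels), "eye" and "attitude" of the camera in the world. Camera axes: x right, y down, z forward; pixel columns grow to the right and rows downward; lengths in mm; the calibration is good to about 2 mm. A picture is of the moment at which its call begins. calibration takes no time and is no camera call.
- bot.sign_off(): hands the job in, once; it reports no verdict.
Trained networks look in the newest picture that a camera, given by its name, has taken for a name from the list of things; names that differ only in an ending like _2 or _b are one class to them, and where a whole thing is asked for, a point or a joint stands for the part that bears it (a point fixed in the world has none). Each returns a list of dicts, best first, with "conf" (0 to 1); they miss things now and then, are a little off and sometimes report something else, mostly with a low value. They report only what shows in the picture. A call takes as long as a camera call. They do not tell look-alikes from the thing itself.
- bot.spot_in(thing, camera): "uv" ([column, row] in pixels, amid what is visible of it).
- bot.outline_of(thing, camera): "pixels" (480x640 bool, what is visible of it) and "uv" ([column, row] in pixels, amid what is visible of it).
- bot.spot_point(thing, camera): "uv" ([column, row] in pixels: a listed point, or the origin of a listed thing).
The state is a dict: "time_s": time; "joints": joint angles; "joint_velocities": joint speeds; "tau": joint torques, N m; "tcp_pos": TCP position; "ee_rot": TCP orientation; "force": force on the tool from outside, world axes, zero at the start; "wrist_torque": the same for the moment, N m; "opening": finger opening in mm.
Only numpy, scipy, OpenCV 4.12 (cv2) and the standard library are available. Lean on these libraries where they do the work, as an engineer would, in place of code of your own. Each camera call takes 0.05 s, during which the arm holds its last target. There are 200 camera calls.

## Working session

There is one attempt and no reset: what is moved stays moved. The work goes in short steps, Python scripts to look and compute and a tool call to move; the robot and the scene stay as the last step left them, time stands still between calls to the robot, and variables do not carry over. Pictures are saved under pics/ and viewed, about 8 in all and at most 12, crops included, and the job is handed in when it is done.

Besides the shell and the picture viewer there is one more tool, called in YAML: its name, and indented under it one key for each argument. move_arm: Moves the arm, as the interface text tells. Its arguments: {"type":"object","properties":{"increments":{"type":"array"},"gripper":{"type":"number"},"force":{"type":"number"}},"required":["increments"]}

```bash
ls; mkdir -p pics; cat > h.py <<'E'
import numpy as np, cv2
from workcell import bot
C={n:bot.calibration(n) for n in("side","top")}
def ray(n,uv):
    c=C[n];K=np.array(c["K"]);d=np.linalg.inv(K)@[uv[0],uv[1],1];d=np.array(c["attitude"])@d
    return np.array(c["eye"],float),d/np.linalg.norm(d)
def proj(n,p):
    c=C[n];q=np.array(c["attitude"]).T@(np.array(p)-c["eye"]);q=np.array(c["K"])@q;return q[:2]/q[2]
def tri(a,b):
    (p,d),(q,e)=ray("side",a),ray("top",b)
    s=np.linalg.lstsq(np.c_[d,-e],q-p,rcond=None)[0];x,y=p+s[0]*d,q+s[1]*e
    return (x+y)/2,np.linalg.norm(x-y)
def atz(n,uv,z):
    p,d=ray(n,uv);return p+d*(z-p[2])/d[2]
E
python3 - <<'E'
from h import *
for n in C:
    print(n,C[n]); im=bot.capture(n); cv2.imwrite(f"pics/{n}0.png",im[...,::-1])
for t in ["handle_grip","sleeve_rim","nose_tip","post_seat","post_tip","wide_ring_mid","tall_collar_mid","red_jar","green_jar","crucible_a","flask","beaker","wash_bottle"]:
    r={}
    for n in C:
        r[n]=bot.spot_point(t,n); print(t,n,[(np.round(x["uv"],1).tolist(),round(x["conf"],2)) for x in r[n][:3]])
    if r["side"] and r["top"]:
        for i in r["side"][:2]:
            for j in r["top"][:2]:
                p,e=tri(i["uv"],j["uv"]);print("   ",p.round(1),round(e,1))
print(bot.state())
E
```

```text
pics
side {'K': array([[434.40257065,   0.        , 326.75031283],
       [  0.        , 434.40257065, 238.72015452],
       [  0.        ,   0.        ,   1.        ]]), 'eye': array([  10.04234134, -849.18264142,  476.68362836]), 'attitude': array([[ 0.83963182, -0.21047644,  0.50071757],
       [-0.54284086, -0.29377652,  0.78677771],
       [-0.01849911, -0.93241355, -0.36091932]])}
top {'K': array([[480.05290209,   0.        , 322.54453692],
       [  0.        , 480.05290209, 236.3104935 ],
       [  0.        ,   0.        ,   1.        ]]), 'eye': array([ 414.32760994,  -50.98386783, 1173.26477043]), 'attitude': array([[ 0.01727578, -0.99540597,  0.0941727 ],
       [-0.99981075, -0.01635566,  0.01053377],
       [-0.00894512, -0.09433685, -0.99550015]])}
handle_grip side [([337.7, 249.4], 0.84)]
handle_grip top [([365.8, 245.5], 0.8), ([464.0, 248.4], 0.38)]
    [ 494.  -134.6  117.9] 3.2
    [ 441.4 -300.3  199.2] 103.7
sleeve_rim side [([335.6, 254.1], 0.82)]
sleeve_rim top [([356.7, 246.4], 0.68)]
    [ 495.9 -117.4  100. ] 3.5
nose_tip side []
nose_tip top [([336.3, 234.
[... 1786 characters left out ...]
, 'joint_velocities': array([-1.36984341e-03, -2.83264567e-03,  7.00502531e-04,  1.52926192e-03,
       -4.01313060e-04,  9.50371682e-05, -1.60330911e-03]), 'tau': array([-2.17961269e-04, -7.65503025e+01,  2.24865027e+00, -2.86286509e+01,
        1.53991696e-02,  3.15994497e-03,  1.06140709e-05]), 'tcp_pos': array([230.04967986, 634.56646023, 231.27486084]), 'ee_rot': array([[-9.40134321e-01,  3.40804135e-01, -2.67611315e-05],
       [ 3.40804136e-01,  9.40134317e-01, -7.84424414e-05],
       [-1.57445033e-06, -8.28667356e-05, -9.99999997e-01]]), 'force': array([ 0.1629349 ,  0.51561778, -0.32462871]), 'wrist_torque': array([0.0297247 , 0.00171301, 0.039713  ]), 'opening': 85.09697650175185}
```

```bash
python3 - <<'E'
import cv2
a=cv2.imread("pics/side0.png");b=cv2.imread("pics/top0.png")
cv2.imwrite("pics/a.png",cv2.resize(a[190:400,200:530],(800,509),interpolation=cv2.INTER_CUBIC))
cv2.imwrite("pics/b.png",cv2.resize(b[140:340,160:500],(800,471),interpolation=cv2.INTER_CUBIC))
E
```

```text
(no output)
```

View pics/a.png

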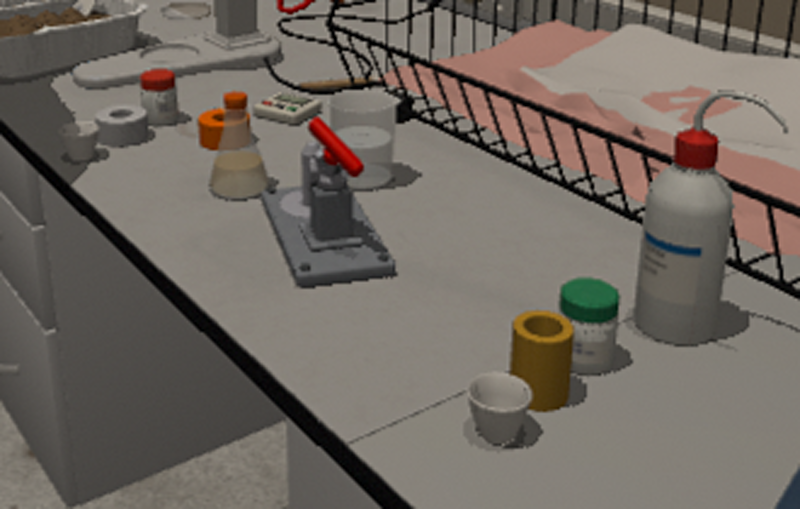

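View pics/b.png

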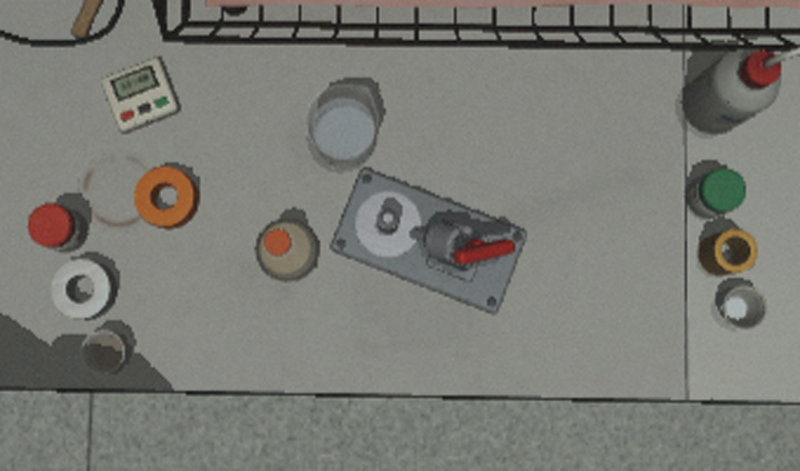

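The top crop shows the post at about (388,218), the red bar from (458,257) to (513,245), the aluminium ring at (83,288) and the orange look-alike at (166,196). The brass collar is at (735,250). So the real ring is the third top detection. Next I'll get the bar direction, base yaw and ring/collar positions.

```bash
cat > m.py <<'E'
from h import *
from scipy.optimize import least_squares
seat=np.array([529,-44.5,15.])
# base yaw from plate outline / corners
cor=np.array([[365,168],[526,230],[495,313],[331,248]])*.425+[160,140]
P=np.array([atz("top",c,15.)[:2] for c in cor]);print(P.round(1))
d=(P[0]+P[3]-P[1]-P[2]);d/=np.linalg.norm(d);print("base x",d,np.degrees(np.arctan2(d[1],d[0])),"len",np.linalg.norm(P[0]-P[1]),np.linalg.norm(P[2]-P[3]),np.linalg.norm(P[0]-P[3]))
c=P.mean(0);print("seat from plate",c+d*45)
for n in C:
    im=bot.capture(n)
    hsv=cv2.cvtColor(im,cv2.COLOR_RGB2HSV)
    m=((hsv[...,0]<6)|(hsv[...,0]>174))&(hsv[...,1]>150)&(hsv[...,2]>60)
    u,v=proj(n,[494,-134,118]);
    yy,xx=np.nonzero(m);k=(abs(xx-u)<30)&(abs(yy-v)<30);pts=np.c_[xx,yy][k].astype(np.float32)
    r=cv2.minAreaRect(pts);print(n,len(pts),r,pts.mean(0), cv2.fitLine(pts,cv2.DIST_L2,0,.01,.01).ravel())
    print(np.array(pts[[pts[:,0].argmin(),pts[:,0].argmax()]]))
    np.save(n+"_pts.npy",pts)
for t in ["wide_ring_mid","tall_collar_mid","post_tip","post_seat","handle_grip"]:
    for n in C:
        o=bot.outline_of(t,n)
        for q in o[:3]:
            print(t,n,round(q["conf"],2),np.round(q["uv"],1),q["pixels"].sum())
E
python3 m.py
```

```text
[[ 584.5  -19.6]
 [ 522.8 -186.4]
 [ 437.1 -155.2]
 [ 500.9   13.8]]
base x [0.3500527  0.93673001] 69.5094613198951 len 177.87175135495633 180.6919051005671 90.04404535124856
seat from plate [527.11276407 -44.70869127]
side 211 ((329.68212890625, 244.79054260253906), (47.54725646972656, 10.230283737182617), 43.87669372558594) [337.7488 250.7725] [  0.7003012   0.7138475 337.7488    250.7725   ]
[[309. 232.]
 [349. 258.]]
top 139 ((364.8000183105469, 245.0999755859375), (8.134893417358398, 24.730073928833008), 77.47119140625) [364.8561  246.21582] [ 9.8129237e-01 -1.9252354e-01  3.6485611e+02  2.4621582e+02]
[[353. 247.]
 [377. 243.]]
wide_ring_mid side 0.55 [250.7 243.6] 301
wide_ring_mid side 0.49 [284.8 240.2] 138
wide_ring_mid top 0.73 [193.4 264.2] 518
wide_ring_mid top 0.73 [229.1 225. ] 482
wide_ring_mid top 0.38 [361.6 243. ] 226
tall_collar_mid side 0.61 [423.7 336.9] 916
tall_collar_mid top 0.9 [467.3 248.3] 378
tall_collar_mid top 0.25 [338.8 241.6] 2910
post_tip side 0.61 [335.1 280.1] 2079
post_tip top 0.88 [342.7 243.2] 2823
post_seat side 0.94 [335.1 280.9] 2087
handle_grip side 0.54 [335.1 251. ] 265
handle_grip top 0.68 [362.3 245.4] 222
```

```bash
cat > f.py <<'E'
from h import *
from scipy.optimize import minimize
yaw=np.radians(69.2);bx=np.array([np.cos(yaw),np.sin(yaw),0]);by=np.array([-bx[1],bx[0],0]);ez=np.array([0,0,1.])
t38=np.radians(38);A=-bx*np.sin(t38)+ez*np.cos(t38)   # pull axis
U=bx*np.cos(t38)+ez*np.sin(t38)                        # uphill dir perpendicular to A, vertical plane
def bar(th): b=np.cos(th)*U+np.sin(th)*by; return b,np.cross(A,b)
def hullmask(n,pts,S=4):
    q=np.array([proj(n,p) for p in pts]);m=np.zeros((480*S,640*S),np.uint8)
    h=cv2.convexHull(((q+.5)*S).astype(np.float32)).astype(np.int32);cv2.fillConvexPoly(m,h,1);return m
def iou(masks,pts,S=4):
    s=0
    for n,m in masks.items():
        h=hullmask(n,pts,S);s+=(h&m).sum()/max(1,(h|m).sum())
    return s/len(masks)
def big(m,S=4): return cv2.resize(m.astype(np.uint8),None,fx=S,fy=S,interpolation=cv2.INTER_NEAREST)
def barpts(c,th,L=66,W=14,H=16):
    b,y=bar(th);return [c+b*i*L/2+y*j*W/2+A*k*H/2 for i in(-1,1) for j in(-1,1) for k in(-1,1)]
def cyl(c,r,h):
    a=np.linspace(0,2*np.pi,40);return [c+np.array([r*np.cos(t),r*np.sin(t),k*h/2]) for t in a for k in(-1,1)]
def redmask(n,c):
    hsv=cv2.cvtColor(bot.capture(n),cv2.COLOR_RGB2HSV)
    m=((hsv[...,0]<6)|(hsv[...,0]>174))&(hsv[...,1]>150)&(hsv[...,2]>60)
    u,v=proj(n,c);w=np.zeros_like(m);w[int(v)-32:int(v)+32,int(u)-32:int(u)+32]=1;return m&w
def fit(f,x0,d):
    best=None
    for x in x0:
        s=np.vstack([x]+[np.array(x)+np.eye(len(x))[i]*d[i] for i in range(len(x))])
        r=minimize(f,x,method="Nelder-Mead",options=dict(initial_simplex=s,maxiter=250,xatol=.05,fatol=1e-4))
        if best is None or r.fun<best.fun:best=r
        print(np.round(r.x,2),round(r.fun,3))
    return best
E
python3 - <<'E'
from f import *
seat=np.array([528.,-44.5,15]);c0=seat-98*bx+100*ez;print("nominal",c0)
M={n:big(redmask(n,c0)) for n in C}
r=fit(lambda x:-iou(M,barpts(x[:3],x[3])),[[494,-134.6,118,t] for t in(-1.2,-.6,0,.6,1.2)],[5,5,5,.3])
b,y=bar(r.x[3]);print("bar",b,y,"deg",np.degrees(r.x[3]))
for t,r0,h,g in[("wide_ring_mid",31,32,[455,240,16]),("tall_collar_mid",22,60,[495,-380,30])]:
    m={}
    for n in C:
        for q in bot.outline_of(t,n):
            if np.hypot(*(np.array(q["uv"])-proj(n,g)))<22: m[n]=big(q["pixels"]);break
    print(t,list(m));
    for n in m: print(n,fit(lambda x:-iou({n:m[n]},cyl(np.array([x[0],x[1],h/2]),r0,h)),[g[:2]],[6,6]).x)
    fit(lambda x:-iou(m,cyl(np.array([x[0],x[1],h/2]),r0,h)),[g[:2]],[6,6])
E
```

```text
nominal [ 493.19951768 -136.11291629  115.        ]
[ 494.17 -126.79  114.14   -2.65] -0.61
[ 4.9295e+02 -1.3860e+02  1.1405e+02  4.4000e-01] -0.612
[ 4.9426e+02 -1.3208e+02  1.1326e+02  4.6000e-01] -0.64
[ 4.9428e+02 -1.3280e+02  1.1280e+02  4.8000e-01] -0.638
[ 4.9422e+02 -1.3116e+02  1.1311e+02  4.7000e-01] -0.64
bar [-0.16809064  0.817687    0.55057561] [-0.96122232 -0.01208727 -0.27550961] deg 26.583514262782124
wide_ring_mid ['side', 'top']
[455.28 271.3 ] -0.946
side [455.27628326 271.297966  ]
[455.09 267.24] -0.863
top [455.09472644 267.24473771]
[454.9  268.25] -0.891
tall_collar_mid ['side', 'top']
[ 503.44 -384.81] -0.855
side [ 503.44351387 -384.81124496]
[ 503.1  -385.23] -0.874
top [ 503.09610337 -385.23335983]
[ 502.85 -385.41] -0.864
```

```bash
python3 - <<'E'
from f import *
c=np.array([494.2,-133,114]);o=[]
for n in C:
    im=cv2.imread(f"pics/{n}0.png");u,v=proj(n,c).astype(int);S=8
    for th in (.52,):
        k=cv2.resize(im[v-32:v+32,u-32:u+32],None,fx=S,fy=S,interpolation=cv2.INTER_CUBIC)
        q=np.array([proj(n,p) for p in barpts(c,th)]);q=((q-[u-32,v-32]+.5)*S).astype(int)
        for i in range(8):
            for j in range(i):
                if bin(i^j).count("1")==1: cv2.line(k,q[i].tolist(),q[j].tolist(),(0,255,0),1)
    o.append(cv2.resize(k,(400,400)))
    m=redmask(n,c);print(m.sum())
cv2.imwrite("pics/c.png",np.hstack(o))
E
```

```text
212
134
```

View pics/c.png

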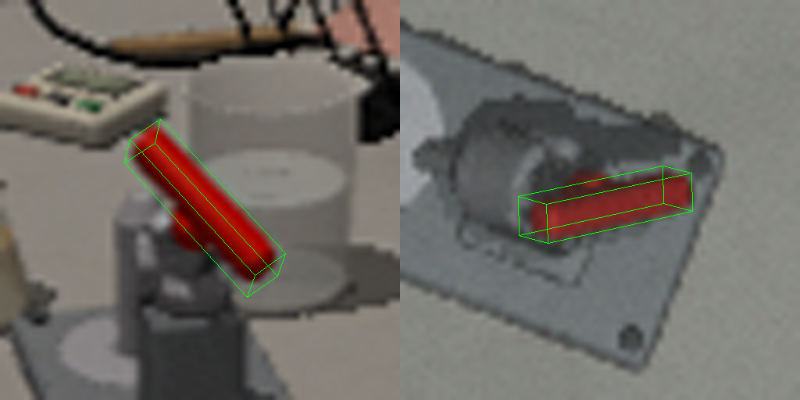

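The green wireframe for bar twist +30° from uphill matches both views, with its centre near (494,-133,114). Clockwise 60° takes it to about -30°. I'll approach with a vertical tool, grip near the bar's middle with shallow finger depth, slide along the axis, then spin in place.

move_arm:
  increments:
    - {"slide": [0.383, -0.625, 0], "spin": -0.315}
    - {"slide": [0.383, -0.625, 0], "spin": -0.315}
    - {"slide": [0.383, -0.625, 0], "spin": -0.315}
    - {"slide": [0.383, -0.625, 0], "spin": -0.315}
    - {"slide": [0.383, -0.625, 0], "spin": -0.315}
    - {"slide": [0.383, -0.625, 0], "spin": -0.315}
    - {"slide": [0.383, -0.625, 0], "spin": -0.315}
    - {"slide": [0.383, -0.625, 0], "spin": -0.315}
    - {"slide": [0.383, -0.625, 0], "spin": -0.315}
    - {"slide": [0.383, -0.625, 0], "spin": -0.315}
  gripper: 1

```text
time_s: 3.23
tcp_pos: [448.4, 277.7, 231.6]
ee_rot: [[-0.231, 0.973, 0.001], [0.973, 0.231, 0.0], [0.0, 0.001, -1.0]]
force: [0.8, 0.6, 0.0]
opening: 85.3
```

move_arm:
  increments:
    - {"slide": [0.076, -0.685, -0.083], "spin": 0}
    - {"slide": [0.076, -0.685, -0.083], "spin": 0}
    - {"slide": [0.076, -0.685, -0.083], "spin": 0}
    - {"slide": [0.076, -0.685, -0.083], "spin": 0}
    - {"slide": [0.076, -0.685, -0.083], "spin": 0}
    - {"slide": [0.076, -0.685, -0.083], "spin": 0}
    - {"slide": [0.076, -0.685, -0.083], "spin": 0}
    - {"slide": [0.076, -0.685, -0.083], "spin": 0}
    - {"slide": [0.076, -0.685, -0.083], "spin": 0}
    - {"slide": [0.076, -0.685, -0.083], "spin": 0}
  gripper: 0.5

```text
time_s: 4.07
tcp_pos: [493.9, -133.8, 182.0]
ee_rot: [[-0.231, 0.973, 0.001], [0.973, 0.231, 0.001], [0.0, 0.001, -1.0]]
force: [1.7, 0.5, 0.7]
opening: 42.9
```

move_arm:
  increments:
    - {"slide": [0, 0, -0.08], "spin": 0}
    - {"slide": [0, 0, -0.13], "spin": 0}
    - {"slide": [0, 0, -0.13], "spin": 0}
    - {"slide": [0, 0, -0.13], "spin": 0}

```text
time_s: 4.4
tcp_pos: [492.8, -133.6, 103.3]
ee_rot: [[-0.231, 0.973, -0.003], [0.973, 0.231, 0.001], [0.002, -0.002, -1.0]]
force: [-0.4, 0.4, 0.8]
opening: 42.5
```

```bash
python3 - <<'E'
from f import *
c=np.array([494.2,-133,114]);o=[]
for n in C:
    im=bot.capture(n)[...,::-1];u,v=proj(n,c).astype(int)
    o.append(cv2.resize(im[v-45:v+45,u-45:u+45],(400,400),interpolation=cv2.INTER_CUBIC))
cv2.imwrite("pics/d.png",np.hstack(o));print(bot.state()["force"],bot.state()["tcp_pos"])
E
```

```text
[-0.01584903  0.20890059  0.77607675] [ 494.82479485 -133.68675577  105.64636389]
```

View pics/d.png

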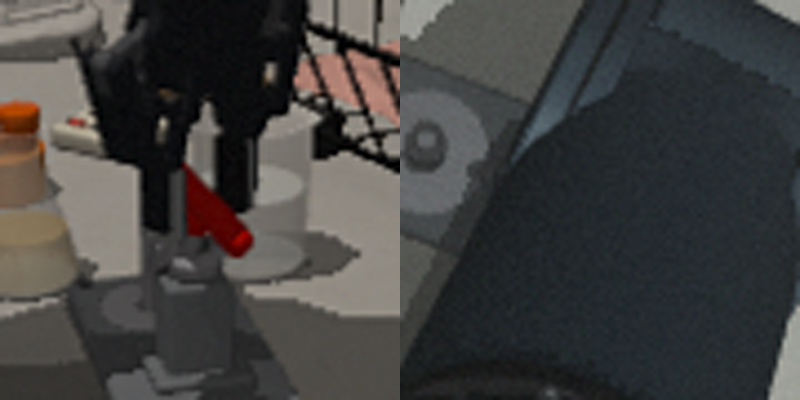

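The fingers straddle the bar on both sides, with the bar between them at about (205,205) in the side crop. Closing.

move_arm:
  increments:
    - {"slide": [0, 0, 0], "spin": 0}
    - {"slide": [0, 0, 0], "spin": 0}
    - {"slide": [0, 0, 0], "spin": 0}
    - {"slide": [0, 0, 0], "spin": 0}
    - {"slide": [0, 0, 0], "spin": 0}
    - {"slide": [0, 0, 0], "spin": 0}
    - {"slide": [0, 0, 0], "spin": 0}
    - {"slide": [0, 0, 0], "spin": 0}
  gripper: 0
  force: 60

```text
time_s: 5.17
tcp_pos: [496.3, -134.1, 107.8]
ee_rot: [[-0.231, 0.973, 0.007], [0.973, 0.231, -0.001], [-0.002, 0.007, -1.0]]
force: [-1.8, -1.2, 7.7]
opening: 19.0
```

move_arm:
  increments:
    - {"slide": [-0.0024, -0.0063, 0.0086], "spin": 0}
    - {"slide": [-0.0048, -0.0126, 0.0172], "spin": 0}
    - {"slide": [-0.0072, -0.0189, 0.0258], "spin": 0}
    - {"slide": [-0.0096, -0.0252, 0.0345], "spin": 0}
    - {"slide": [-0.0096, -0.0252, 0.0345], "spin": 0}
    - {"slide": [-0.0096, -0.0252, 0.0345], "spin": 0}

```text
time_s: 5.67
tcp_pos: [491.4, -147.5, 129.6]
ee_rot: [[-0.232, 0.973, 0.009], [0.973, 0.232, 0.001], [-0.001, 0.01, -1.0]]
force: [3.2, 5.0, -7.6]
opening: 17.7
```

```bash
python3 - <<'E'
from f import *
s=bot.state();print(s["tcp_pos"],s["force"],s["opening"],s["wrist_torque"])
c=np.array([489,-147,134]);o=[]
for n in ["side"]:
    im=bot.capture(n)[...,::-1];u,v=proj(n,c).astype(int)
    o.append(cv2.resize(im[v-45:v+45,u-45:u+45],(600,600),interpolation=cv2.INTER_CUBIC))
cv2.imwrite("pics/e.png",np.hstack(o))
E
```

```text
[ 491.38554561 -147.50843068  129.56123796] [ 3.15896468  4.97652525 -7.57290846] 17.67594780515158 [ 1.65726068 -1.38079788 -0.4542251 ]
```

View pics/e.png

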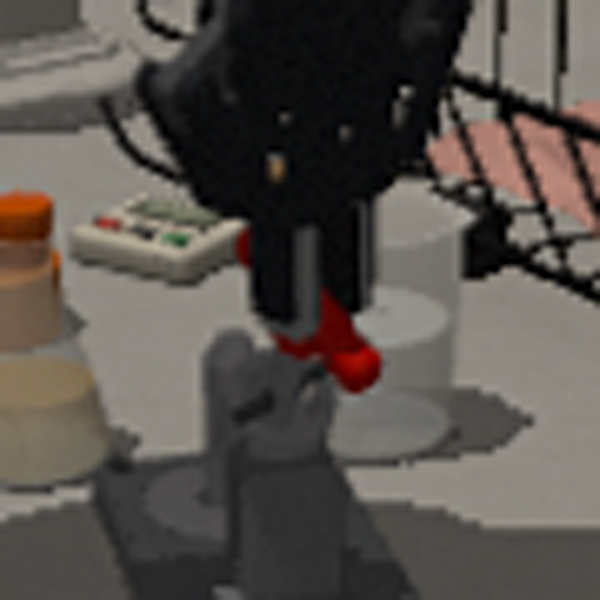

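The bar is gripped and visibly lifted, with the boss and stem showing above the sleeve. Axial force is about 9.5 N and travel about 26 mm. Starting the twist with a slight extra pull.

move_arm:
  increments:
    - {"slide": [-0.0005, -0.0014, 0.002], "spin": 0}
    - {"slide": [-0.0005, -0.0014, 0.002], "spin": -0.03}
    - {"slide": [-0.0005, -0.0014, 0.002], "spin": -0.06}
    - {"slide": [-0.0005, -0.0014, 0.002], "spin": -0.09}
    - {"slide": [-0.0005, -0.0014, 0.002], "spin": -0.09}

```text
time_s: 6.13
tcp_pos: [491.4, -147.8, 131.1]
ee_rot: [[0.053, 0.999, 0.01], [0.999, -0.053, -0.001], [-0.001, 0.01, -1.0]]
force: [1.7, 1.8, -7.6]
opening: 14.6
```

```bash
python3 - <<'E'
from f import *
s=bot.state();p,F=s["tcp_pos"],s["force"];print(p,F,F@A,s["opening"],s["wrist_torque"],(p-[496.3,-134.1,107.8])@A)
E
```

```text
[ 491.37335282 -147.81694776  131.06602972] [ 1.69877156  1.79508547 -7.61250505] -7.403267508803445 14.642103642583669 [ 0.56123026 -1.14730527 -0.71394226] 27.30557256446942
```

The opening shrank from 17.7 to 14.6 mm, as expected if the bar is turning. Continuing the twist.

move_arm:
  increments:
    - {"slide": [-0.0002, -0.0006, 0.0008], "spin": -0.035}
    - {"slide": [-0.0002, -0.0006, 0.0008], "spin": -0.07}
    - {"slide": [-0.0002, -0.0006, 0.0008], "spin": -0.105}
    - {"slide": [-0.0002, -0.0006, 0.0008], "spin": -0.14}
    - {"slide": [-0.0002, -0.0006, 0.0008], "spin": -0.175}
    - {"slide": [-0.0002, -0.0006, 0.0008], "spin": -0.21}
    - {"slide": [-0.0002, -0.0006, 0.0008], "spin": -0.24}
    - {"slide": [-0.0002, -0.0006, 0.0008], "spin": -0.24}

```text
time_s: 6.8
tcp_pos: [488.1, -146.1, 130.5]
ee_rot: [[0.722, 0.692, -0.0], [0.692, -0.722, -0.005], [-0.003, 0.003, -1.0]]
force: [-4.0, 4.1, -11.6]
opening: 12.6
```

```bash
cat > st.py <<'E'
from f import *
s=bot.state();p,F=s["tcp_pos"],s["force"];R=s["ee_rot"];print("t",s["time_s"],"tcp",p.round(1),"F",F.round(1),"F.A",round(F@A,1),"open",round(s["opening"],1),"T",s["wrist_torque"].round(2),"pull",round((p-[496.3,-134.1,107.8])@A,1),"yaw",round(np.degrees(np.arctan2(R[1,0],R[0,0])),1))
E
python3 st.py
```

```text
t 6.8 tcp [ 488.1 -146.1  130.5] F [ -4.    4.1 -11.6] F.A -10.6 open 12.6 T [1.09 1.59 0.44] pull 26.6 yaw 43.8
```

move_arm:
  increments:
    - {"slide": [-0.0002, -0.0006, 0.0008], "spin": -0.03}
    - {"slide": [-0.0002, -0.0006, 0.0008], "spin": -0.06}
    - {"slide": [-0.0002, -0.0006, 0.0008], "spin": -0.085}
    - {"slide": [-0.0002, -0.0006, 0.0008], "spin": -0.085}

```text
time_s: 7.13
tcp_pos: [486.3, -147.2, 131.3]
ee_rot: [[0.88, 0.476, -0.004], [0.476, -0.88, -0.005], [-0.006, 0.003, -1.0]]
force: [-4.8, -3.3, -0.8]
opening: 12.5
```

```bash
python3 st.py; python3 - <<'E'
from f import *
c=np.array([489,-147,134])
n="side";im=bot.capture(n)[...,::-1];u,v=proj(n,c).astype(int)
cv2.imwrite("pics/f.png",cv2.resize(im[v-35:v+35,u-35:u+35],(560,560),interpolation=cv2.INTER_CUBIC))
E
```

```text
t 7.1333 tcp [ 486.3 -147.2  131.3] F [-4.8 -3.3 -0.8] F.A 2.3 open 12.5 T [-0.42  1.49  0.32] pull 28.3 yaw 28.4
```

View pics/f.png

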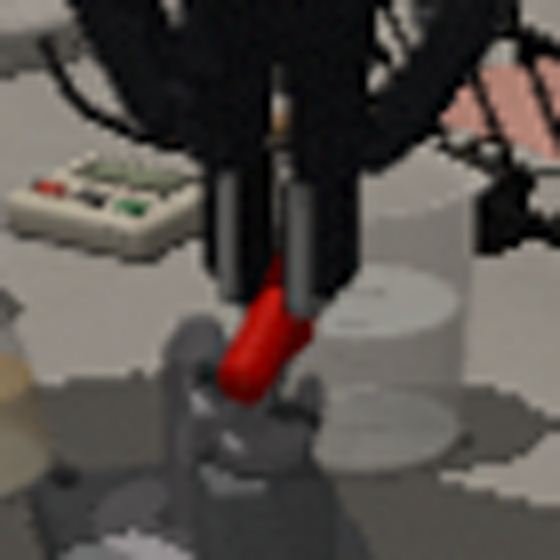

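The bar has turned clockwise. The axial load is now off the gripper, so the pin is resting on something. I'll open straight and lift to see the handle.

move_arm:
  increments:
    - {"slide": [0, 0, 0], "spin": 0}
    - {"slide": [0, 0, 0], "spin": 0}
    - {"slide": [0, 0, 0], "spin": 0}
    - {"slide": [0, 0, 0], "spin": 0}
    - {"slide": [0, 0, 0.06], "spin": 0}
    - {"slide": [0, 0, 0.12], "spin": 0}
    - {"slide": [-0.1, 0.05, 0.18], "spin": 0}
    - {"slide": [-0.15, 0.2, 0.18], "spin": 0}
    - {"slide": [-0.15, 0.25, 0.18], "spin": 0}
    - {"slide": [-0.15, 0.25, 0.18], "spin": 0}
  gripper: 0.5

```text
time_s: 8.02
tcp_pos: [405.0, -20.7, 237.3]
ee_rot: [[0.878, 0.478, -0.003], [0.478, -0.878, -0.004], [-0.005, 0.002, -1.0]]
force: [0.6, 0.7, -0.3]
opening: 42.8
```

```bash
python3 st.py; python3 - <<'E'
from f import *
c=np.array([490,-145,130]);o=[]
M={}
for n in C:
    im=bot.capture(n)[...,::-1];u,v=proj(n,c).astype(int)
    o.append(cv2.resize(im[v-40:v+40,u-40:u+40],(400,400),interpolation=cv2.INTER_CUBIC))
    M[n]=redmask(n,c);print(n,M[n].sum());M[n]=big(M[n])
cv2.imwrite("pics/g.png",np.hstack(o))
c0=np.array([493.8,-133.,114])
for x0 in(0,.02):
    fit(lambda x:-iou(M,barpts(c0+x[0]*A,x[1],66,13,14)),[[20,.5],[20,-.5],[0,.5],[10,0],[20,-1]],[4,.2]);break
fit(lambda x:-iou(M,barpts(x[:3],x[3],66,13,14)),[[*(c0+18*A),-.5]],[3,3,3,.2])
E
```

```text
t 8.0167 tcp [405.  -20.7 237.3] F [ 0.6  0.7 -0.3] F.A -0.7 open 42.8 T [ 0.06 -0.09 -0.02] pull 56.7 yaw 28.6
side 189
top 192
[19.28 -0.52] -0.764
[19.48 -0.5 ] -0.767
[19.62 -0.51] -0.763
[18.89 -0.51] -0.766
[19.5 -0.5] -0.771
[ 490.35 -143.39  130.12   -0.52] -0.767
```

View pics/g.png

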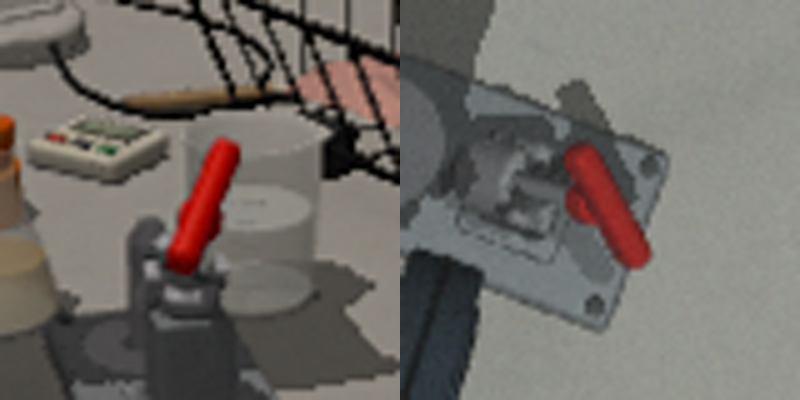

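The handle rests turned: the fit gives 19.5 mm retracted and a 60° twist, so it is in the notch. Next is the ring. The jaws need to be perpendicular to the jar–crucible line, which means tool yaw of about 24°.

move_arm:
  increments:
    - {"slide": [0.083, 0.481, -0.1], "spin": -0.025}
    - {"slide": [0.083, 0.481, -0.1], "spin": -0.025}
    - {"slide": [0.083, 0.481, -0.1], "spin": -0.025}
    - {"slide": [0.083, 0.481, -0.1], "spin": -0.025}
    - {"slide": [0.083, 0.481, -0.1], "spin": -0.025}
    - {"slide": [0.083, 0.481, -0.1], "spin": -0.025}
    - {"slide": [0.083, 0.481, -0.1], "spin": -0.025}
    - {"slide": [0.083, 0.481, -0.1], "spin": -0.025}
    - {"slide": [0.083, 0.481, -0.1], "spin": -0.025}
    - {"slide": [0.083, 0.481, -0.1], "spin": -0.025}
  gripper: 1

```text
time_s: 9.05
tcp_pos: [457.3, 266.8, 176.7]
ee_rot: [[0.911, 0.412, -0.003], [0.412, -0.911, -0.006], [-0.005, 0.004, -1.0]]
force: [0.3, -0.7, -0.4]
opening: 85.7
```

```bash
python3 st.py; python3 - <<'E'
from f import *
# seat/post refinement: white seat disc & plate via outline in top view, post_tip points, repeated
for t in ["post_seat","post_tip"]:
    for n in C:
        q=[x for x in bot.spot_point(t,n)];print(t,n,[(np.round(x["uv"],1).tolist(),round(x["conf"],2),atz(n,x["uv"],15 if t=="post_seat" else 81)[:2].round(1).tolist()) for x in q[:2]])
im=bot.capture("top");s=np.array([528.,-44.5,15])
u,v=proj("top",s);print("seat px",u,v)
g=cv2.cvtColor(im,cv2.COLOR_RGB2GRAY).astype(float)
o=bot.outline_of("post_seat","top")
# white disc: bright pixels near
m=(g>125);w=np.zeros_like(m);w[int(v)-16:int(v)+17,int(u)-16:int(u)+17]=1;m&=w
print(np.round(g[int(v)-15:int(v)+16:3,int(u)-18:int(u)+18:3]).astype(int))
cv2.imwrite("pics/h.png",cv2.resize(im[int(v)-30:int(v)+30,int(u)-30:int(u)+30,::-1],(480,480),interpolation=cv2.INTER_CUBIC))
E
```

```text
t 9.05 tcp [457.3 266.8 176.7] F [ 0.3 -0.7 -0.4] F.A 0.0 open 85.7 T [-0.03 -0.04 -0.04] pull -167.9 yaw 24.3
post_seat side [([331.4, 274.9], 0.98, [527.9, -53.2])]
post_seat top [([322.2, 234.5], 0.83, [528.3, -37.8])]
post_tip side [([330.1, 249.0], 0.9, [528.7, -48.1])]
post_tip top [([323.5, 234.3], 0.78, [522.3, -41.5])]
seat px 324.9542188504924 234.6650475758976
[[141 149 117 118 121 119 118 118 113 100  78 132]
 [143  96 121 119 127 159 155 157 136 115 116 114]
 [147 116 122 144 155 159  98  97 164 160 117 112]
 [105 119 130 161 162 154  80  97  94 160 167 114]
 [ 98 119 159 162 165  90 152  87 113 161 163 114]
 [120 118 161 162 163 102 139  95 167 167 161 118]
 [124 121 165 161 163  76  81  60 167 168 166  78]
 [124 124 162 166 163 162 165 165 168 166 165  97]
 [ 91 119 123 166 167 170 166 165 166 167 130  98]
 [120 123 126 120 164 169 171 169 171 142 117  96]
 [147  99 107 121 125 121 129 123 119 120 124 119]]
```

View pics/h.png

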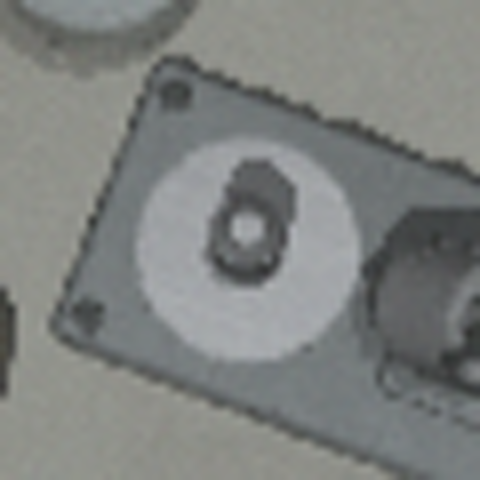

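The white seat disc centres at crop (248,249.5) and the post tip at (244,230), giving a seat near (528,-43.5). Descending on the ring.

move_arm:
  increments:
    - {"slide": [-0.004, 0.002, -0.03], "spin": 0}
    - {"slide": [-0.004, 0.002, -0.07], "spin": 0}
    - {"slide": [-0.004, 0.002, -0.11], "spin": 0}
    - {"slide": [-0.004, 0.002, -0.15], "spin": 0}
    - {"slide": [-0.004, 0.002, -0.19], "spin": 0}
    - {"slide": [-0.004, 0.002, -0.22], "spin": 0}
    - {"slide": [-0.004, 0.002, -0.25], "spin": 0}
    - {"slide": [-0.004, 0.002, -0.27], "spin": 0}
    - {"slide": [-0.004, 0.002, -0.286], "spin": 0}
    - {"slide": [-0.004, 0.002, -0.286], "spin": 0}

```text
time_s: 10.18
tcp_pos: [453.5, 268.1, 4.8]
ee_rot: [[0.911, 0.412, -0.004], [0.412, -0.911, -0.005], [-0.006, 0.002, -1.0]]
force: [0.1, -0.4, 0.5]
opening: 85.5
```

move_arm:
  increments:
    - {"slide": [0, 0, 0], "spin": 0}
    - {"slide": [0, 0, 0], "spin": 0}
    - {"slide": [0, 0, 0], "spin": 0}
    - {"slide": [0, 0, 0], "spin": 0}
    - {"slide": [0, 0, 0], "spin": 0}
    - {"slide": [0, 0, 0], "spin": 0}
  gripper: 0.3
  force: 40

```text
time_s: 10.68
tcp_pos: [453.9, 268.1, 6.0]
ee_rot: [[0.911, 0.411, -0.003], [0.411, -0.911, -0.004], [-0.004, 0.002, -1.0]]
force: [-0.4, -2.5, 6.2]
opening: 61.8
```

```bash
python3 st.py; python3 - <<'E'
from f import *
print(atz("top",(324.5,234.7),15).round(1),atz("top",(324.0,232.25),81).round(1))
E
```

```text
t 10.6833 tcp [453.9 268.1   6. ] F [-0.4 -2.5  6.2] F.A 6.4 open 61.8 T [-0.34  0.3   0.07] pull -302.4 yaw 24.3
[527.9 -43.4  15. ] [527.  -42.6  81. ]
```

move_arm:
  increments:
    - {"slide": [0, 0, 0.03], "spin": 0}
    - {"slide": [0, 0, 0.08], "spin": 0}
    - {"slide": [0, 0, 0.14], "spin": 0}
    - {"slide": [0, 0, 0.2], "spin": 0}
    - {"slide": [0, 0, 0.25], "spin": 0}
    - {"slide": [0, 0, 0.25], "spin": 0}

```text
time_s: 11.18
tcp_pos: [456.6, 268.7, 161.6]
ee_rot: [[0.912, 0.411, 0.004], [0.411, -0.912, 0.001], [0.004, 0.001, -1.0]]
force: [0.9, -0.3, -2.4]
opening: 61.4
```

move_arm:
  increments:
    - {"slide": [0.122, -0.521, 0], "spin": 0.25}
    - {"slide": [0.122, -0.521, 0], "spin": 0.25}
    - {"slide": [0.122, -0.521, 0], "spin": 0.25}
    - {"slide": [0.122, -0.521, 0], "spin": 0.25}
    - {"slide": [0.122, -0.521, 0], "spin": 0.25}
    - {"slide": [0.122, -0.521, 0], "spin": 0.25}
    - {"slide": [0.122, -0.521, 0], "spin": 0.25}
    - {"slide": [0.122, -0.521, 0], "spin": 0.25}
    - {"slide": [0.122, -0.521, 0], "spin": 0.25}
    - {"slide": [0.122, -0.521, 0], "spin": 0.25}

```text
time_s: 12.02
tcp_pos: [529.6, -46.1, 161.6]
ee_rot: [[0.358, 0.934, 0.002], [0.934, -0.358, 0.003], [0.004, 0.001, -1.0]]
force: [-0.3, 1.3, -1.5]
opening: 61.3
```

```bash
python3 st.py; python3 - <<'E'
from f import *
c=np.array([527.5,-43.5,100]);o=[]
n="side";im=bot.capture(n)[...,::-1];u,v=proj(n,c).astype(int);print(u,v)
cv2.imwrite("pics/i.png",cv2.resize(im[v-50:v+50,u-50:u+50],(600,600),interpolation=cv2.INTER_CUBIC))
E
```

```text
t 12.0167 tcp [529.6 -46.1 161.6] F [-0.3  1.3 -1.5] F.A -1.9 open 61.3 T [0.07 0.04 0.01] pull -15.5 yaw 69.0
328 241
```

View pics/i.png

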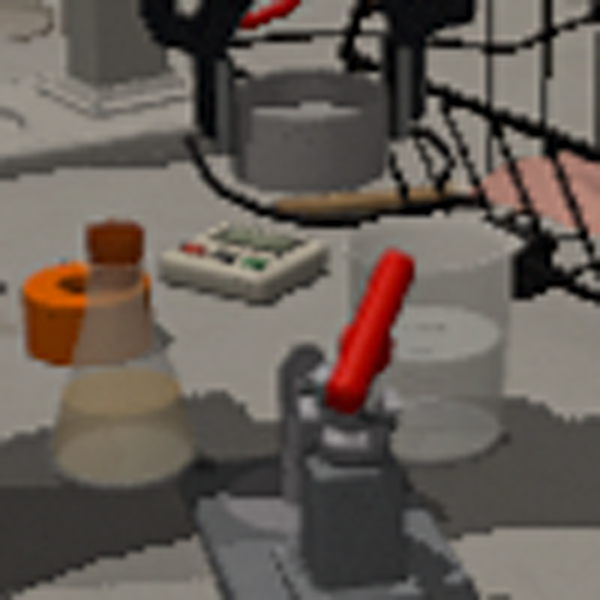

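The ring is held level over the post: its edges span crop columns 232–390, and the post's top is at about (303,350). Comparing these with the projections.

```bash
python3 - <<'E'
from f import *
f=lambda x,y:(278+x/6-.4,191+y/6-.4)
print("ring meas",f(311,128),"pred",proj("side",[530,-45,171.6]))
print("post meas",f(303,350),"pred tip",proj("side",[527.6,-43.2,81]),proj("side",[527.6,-43.2,75]))
n="side";im=bot.capture(n);g=cv2.cvtColor(im,cv2.COLOR_RGB2GRAY)
for r in (250,254,258,262,266): print(r,g[r,318:338])
for r in (210,214,218): print(r,g[r,312:348])
for dx in(0,3): print(proj(n,np.array([527.6,-43.2,78])+dx*bx),proj(n,np.array([527.6,-43.2,78])+dx*by))
E
```

```text
ring meas (329.43333333333334, 211.93333333333334) pred [329.20712689 212.2081731 ]
post meas (328.1, 248.93333333333334) pred tip [328.57723101 248.45911877] [328.61986038 250.77951955]
250 [139 139 138 138 138 139 141 117  71  58  60  61  56  54 129 146  94  60
  88  80]
254 [137 138 138 139 140 142  93  57  70  81  84  69 102 128  97  68  85  90
  69  52]
258 [133 141 138 138 138 142 106  63  70  85 148 150 102  49  30  24  24  24
  26  24]
262 [ 76  75  74  73  73  75  64  59  73  70  58  53  56  58 105  95  69  54
  48  53]
266 [78 77 76 77 71 70 58 73 71 67 45 36 48 54 53 59 59 61 63 62]
210 [  9  31  61  66  35  55  63  68  88  96  99  93  99 102 111 114 110 110
 111 100  89  88  87  82  78  70  67  67  65  63  28  17  60  56  25  29]
214 [ 53  45  61  66  35  55  61  82  86  86  86  86  86  83  83  82  82  80
  77  77  73  71  70  69  68  68  66  65  64  59  41  66 102 127 133  59]
218 [ 72 131 141 108  66  58  81  87  84  85  84  85  84  82  82  80  80  78
  76  75  73  71  71  69  69  66  67  63  62  58  29   0 129 141 137 140]
[328.59856795 249.62053036] [328.59856795 249.62053036]
[328.33140237 249.1539814 ] [327.37045557 249.74269317]
```

Agreement is within about 1 mm. Centring, then lowering in steps while watching force.

move_arm:
  increments:
    - {"slide": [-0.004, 0.003, -0.03], "spin": 0}
    - {"slide": [-0.004, 0.003, -0.07], "spin": 0}
    - {"slide": [-0.004, 0.003, -0.1], "spin": 0}
    - {"slide": [-0.004, 0.003, -0.115], "spin": 0}
    - {"slide": [-0.004, 0.003, -0.125], "spin": 0}
    - {"slide": [-0.004, 0.003, -0.135], "spin": 0}
    - {"slide": [-0.004, 0.003, -0.145], "spin": 0}
    - {"slide": [-0.004, 0.003, -0.155], "spin": 0}
    - {"slide": [-0.004, 0.003, -0.155], "spin": 0}

```text
time_s: 12.87
tcp_pos: [526.8, -41.0, 67.7]
ee_rot: [[0.353, 0.935, 0.001], [0.935, -0.353, 0.004], [0.004, -0.001, -1.0]]
force: [-0.6, -0.8, -1.8]
opening: 61.4
```

```bash
python3 st.py
```

```text
t 12.8667 tcp [526.8 -41.   67.7] F [-0.6 -0.8 -1.8] F.A -0.8 open 61.4 T [-0.09  0.01  0.02] pull -91.9 yaw 69.3
```

move_arm:
  increments:
    - {"slide": [0, -0.003, -0.01], "spin": 0}
    - {"slide": [0, -0.003, -0.02], "spin": 0}
    - {"slide": [0, -0.003, -0.03], "spin": 0}
    - {"slide": [0, -0.003, -0.04], "spin": 0}
    - {"slide": [0, -0.003, -0.05], "spin": 0}
    - {"slide": [0, -0.003, -0.055], "spin": 0}
    - {"slide": [0, -0.003, -0.06], "spin": 0}
    - {"slide": [0, -0.003, -0.06], "spin": 0}

```text
time_s: 13.53
tcp_pos: [526.5, -42.8, 31.1]
ee_rot: [[0.354, 0.935, 0.0], [0.935, -0.354, 0.004], [0.004, -0.001, -1.0]]
force: [0.2, 0.1, -1.9]
opening: 61.1
```

```bash
python3 st.py
```

```text
t 13.5333 tcp [526.5 -42.8  31.1] F [ 0.2  0.1 -1.9] F.A -1.6 open 61.1 T [-0.   -0.    0.01] pull -119.6 yaw 69.3
```

move_arm:
  increments:
    - {"slide": [0, -0.001, -0.004], "spin": 0}
    - {"slide": [0, -0.001, -0.008], "spin": 0}
    - {"slide": [0, -0.001, -0.012], "spin": 0}
    - {"slide": [0, -0.001, -0.015], "spin": 0}
    - {"slide": [0, -0.001, -0.0175], "spin": 0}
    - {"slide": [0, -0.001, -0.0175], "spin": 0}
    - {"slide": [0, -0.001, -0.0175], "spin": 0}

```text
time_s: 14.12
tcp_pos: [526.6, -43.3, 21.1]
ee_rot: [[0.354, 0.935, 0.001], [0.935, -0.354, 0.005], [0.004, -0.001, -1.0]]
force: [-2.5, 0.4, 5.0]
opening: 61.2
```

```bash
python3 st.py
```

```text
t 14.1167 tcp [526.6 -43.3  21.1] F [-2.5  0.4  5. ] F.A 4.3 open 61.2 T [0.09 0.33 0.03] pull -127.3 yaw 69.3
```

Seated at z = 21.1, the expected height, with a light contact force. Releasing and going to the collar.

move_arm:
  increments:
    - {"slide": [0, 0, 0], "spin": 0}
    - {"slide": [0, 0, 0], "spin": 0}
    - {"slide": [0, 0, 0], "spin": 0}
    - {"slide": [0, 0, 0], "spin": 0}
    - {"slide": [0, 0, 0.04], "spin": 0}
    - {"slide": [0, 0, 0.1], "spin": 0}
    - {"slide": [0, 0, 0.16], "spin": 0}
    - {"slide": [0, 0, 0.22], "spin": 0}
    - {"slide": [0, 0, 0.28], "spin": 0}
    - {"slide": [0, 0, 0.28], "spin": 0}
  gripper: 1

```text
time_s: 14.95
tcp_pos: [529.5, -44.3, 195.1]
ee_rot: [[0.354, 0.935, 0.01], [0.935, -0.354, 0.004], [0.008, 0.007, -1.0]]
force: [0.6, -0.3, -0.4]
opening: 85.6
```

move_arm:
  increments:
    - {"slide": [-0.04, -0.572, 0], "spin": -0.307}
    - {"slide": [-0.04, -0.572, 0], "spin": -0.307}
    - {"slide": [-0.04, -0.572, 0], "spin": -0.307}
    - {"slide": [-0.04, -0.572, 0], "spin": -0.307}
    - {"slide": [-0.04, -0.572, 0], "spin": -0.307}
    - {"slide": [-0.04, -0.572, 0], "spin": -0.307}
    - {"slide": [-0.04, -0.572, 0], "spin": -0.307}
    - {"slide": [-0.04, -0.572, 0], "spin": -0.307}
    - {"slide": [-0.04, -0.572, 0], "spin": -0.307}
    - {"slide": [-0.04, -0.572, 0], "spin": -0.307}

```text
time_s: 15.78
tcp_pos: [503.4, -392.0, 195.0]
ee_rot: [[0.972, 0.237, 0.008], [0.237, -0.972, -0.008], [0.006, 0.01, -1.0]]
force: [0.3, -0.4, 0.4]
opening: 85.3
```

```bash
python3 st.py; python3 - <<'E'
from f import *
m={}
o=[]
for t,r0,h,g in[("wide_ring_mid",31,32,[528,-43,31])]:
    for n in C:
        im=bot.capture(n)[...,::-1];u,v=proj(n,g).astype(int)
        o.append(cv2.resize(im[v-40:v+40,u-40:u+40],(400,400),interpolation=cv2.INTER_CUBIC))
cv2.imwrite("pics/j.png",np.hstack(o))
for t in("green_jar","crucible_b"):
    a=[bot.spot_point(t,n) for n in C]
    for i in a[0][:2]:
        for j in a[1][:2]:
            p,e=tri(i["uv"],j["uv"]);print(t,p.round(),round(e,1)) if e<10 else 0
E
```

```text
t 15.7833 tcp [ 503.4 -392.   195. ] F [ 0.3 -0.4  0.4] F.A 0.4 open 85.3 T [ 0.01  0.02 -0.01] pull 215.6 yaw 13.7
green_jar [ 567. -372.   -2.] 2.9
crucible_b [397. 238.   2.] 3.7
```

View pics/j.png

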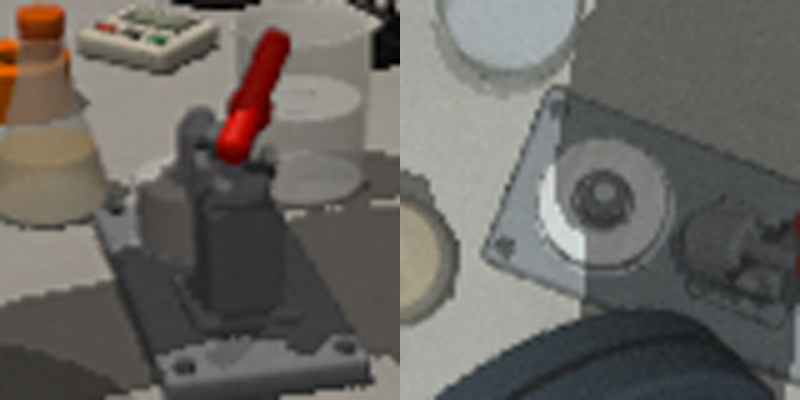

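The ring sits flat on the base, centred on the post, and the handle is still in its notch. Now the collar.

move_arm:
  increments:
    - {"slide": [0, 0.011, -0.03], "spin": 0}
    - {"slide": [0, 0.011, -0.07], "spin": 0}
    - {"slide": [0, 0.011, -0.11], "spin": 0}
    - {"slide": [0, 0.011, -0.15], "spin": 0}
    - {"slide": [0, 0.011, -0.19], "spin": 0}
    - {"slide": [0, 0.011, -0.22], "spin": 0}
    - {"slide": [0, 0.011, -0.25], "spin": 0}
    - {"slide": [0, 0.011, -0.27], "spin": 0}
    - {"slide": [0, 0.011, -0.278], "spin": 0}
    - {"slide": [0, 0.011, -0.278], "spin": 0}

```text
time_s: 16.92
tcp_pos: [506.3, -378.3, 27.5]
ee_rot: [[0.969, 0.245, 0.009], [0.245, -0.969, -0.003], [0.008, 0.005, -1.0]]
force: [0.5, 0.6, 0.1]
opening: 85.7
```

move_arm:
  increments:
    - {"slide": [0, 0, 0], "spin": 0}
    - {"slide": [0, 0, 0], "spin": 0}
    - {"slide": [0, 0, 0], "spin": 0}
    - {"slide": [0, 0, 0], "spin": 0}
    - {"slide": [0, 0, 0], "spin": 0}
    - {"slide": [0, 0, 0], "spin": 0}
    - {"slide": [0, 0, 0], "spin": 0}
    - {"slide": [0, 0, 0], "spin": 0}
  gripper: 0.2
  force: 40

```text
time_s: 17.58
tcp_pos: [506.8, -378.8, 28.9]
ee_rot: [[0.969, 0.245, 0.01], [0.245, -0.969, -0.004], [0.009, 0.007, -1.0]]
force: [-0.0, 0.7, 5.2]
opening: 43.5
```

```bash
python3 st.py
```

```text
t 17.5833 tcp [ 506.8 -378.8   28.9] F [-0.   0.7  5.2] F.A 3.7 open 43.5 T [0.15 0.14 0.03] pull 76.4 yaw 14.2
```

move_arm:
  increments:
    - {"slide": [0, 0, 0.03], "spin": 0}
    - {"slide": [0, 0, 0.08], "spin": 0}
    - {"slide": [0, 0, 0.14], "spin": 0}
    - {"slide": [0, 0, 0.2], "spin": 0}
    - {"slide": [0, 0, 0.26], "spin": 0}
    - {"slide": [0, 0, 0.3], "spin": 0}
    - {"slide": [0, 0, 0.3], "spin": 0}

```text
time_s: 18.17
tcp_pos: [508.0, -381.1, 214.9]
ee_rot: [[0.969, 0.245, 0.017], [0.245, -0.97, -0.009], [0.014, 0.013, -1.0]]
force: [-0.4, -0.8, -0.7]
opening: 43.8
```

```bash
python3 st.py
```

```text
t 18.1667 tcp [ 508.  -381.1  214.9] F [-0.4 -0.8 -0.7] F.A 0.0 open 43.8 T [-0.09 -0.    0.01] pull 224.0 yaw 14.2
```

move_arm:
  increments:
    - {"slide": [0.035, 0.572, 0], "spin": 0.306}
    - {"slide": [0.035, 0.572, 0], "spin": 0.306}
    - {"slide": [0.035, 0.572, 0], "spin": 0.306}
    - {"slide": [0.035, 0.572, 0], "spin": 0.306}
    - {"slide": [0.035, 0.572, 0], "spin": 0.306}
    - {"slide": [0.035, 0.572, 0], "spin": 0.306}
    - {"slide": [0.035, 0.572, 0], "spin": 0.306}
    - {"slide": [0.035, 0.572, 0], "spin": 0.306}
    - {"slide": [0.035, 0.572, 0], "spin": 0.306}
    - {"slide": [0.035, 0.572, 0], "spin": 0.306}

```text
time_s: 19.0
tcp_pos: [528.8, -33.3, 214.4]
ee_rot: [[0.348, 0.937, 0.017], [0.937, -0.348, 0.011], [0.016, 0.012, -1.0]]
force: [-0.4, -0.1, -1.2]
opening: 43.7
```

```bash
python3 st.py; python3 - <<'E'
from f import *
s=bot.state();p=s["tcp_pos"];R=s["ee_rot"]
g=p-5.2*R[:,0]+[0,0,1.1];print("expected",g.round(1))
for n in C:
    for q in bot.outline_of("tall_collar_mid",n)[:2]:
        print(n,round(q["conf"],2),q["uv"],q["pixels"].sum(),proj(n,g))
        if n=="side" and q["conf"]>.3:
            m={n:big(q["pixels"])}
            fit(lambda x:-iou(m,cyl(g+x[0]*bx+x[1]*by+[0,0,x[2]],22,60)),[[0,0,0]],[3,3,3])
            fit(lambda x:-iou(m,cyl(g+x[0]*bx+x[1]*by,22,60)),[[0,0]],[3,3])
im=bot.capture("side")[...,::-1];u,v=proj("side",g-[0,0,60]).astype(int)
cv2.imwrite("pics/k.png",cv2.resize(im[v-45:v+45,u-45:u+45],(600,600),interpolation=cv2.INTER_CUBIC))
E
```

```text
t 19.0 tcp [528.8 -33.3 214.4] F [-0.4 -0.1 -1.2] F.A -0.8 open 43.7 T [-0.03  0.02 -0.  ] pull 18.9 yaw 69.6
expected [527.  -38.2 215.4]
side 0.65 [426.7, 338.8] 873 [326.16498074 193.38483959]
[0. 0. 0.] -0.0
[0. 0.] -0.0
```

View pics/k.png

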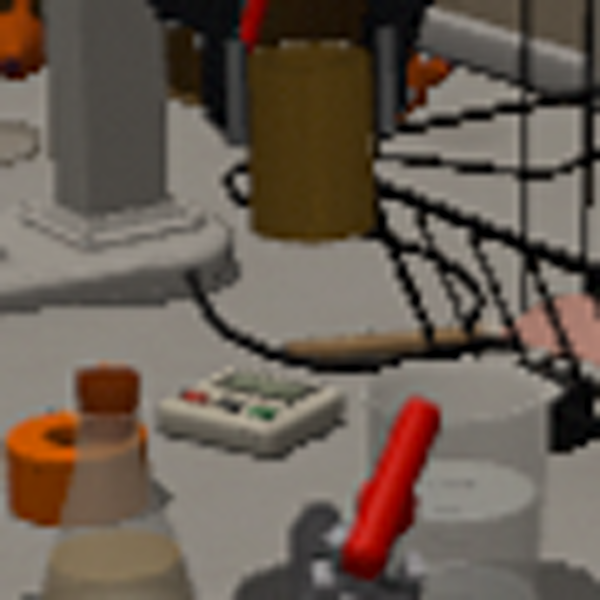

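The collar hangs upright, at crop columns 248–372 and bottom row 240. The outline the network gave came from an older picture. Correcting 4.6 mm in y and lowering to just above the post.

move_arm:
  increments:
    - {"slide": [0.0005, -0.008, -0.03], "spin": 0}
    - {"slide": [0.0005, -0.008, -0.06], "spin": 0}
    - {"slide": [0.0005, -0.008, -0.09], "spin": 0}
    - {"slide": [0.0005, -0.008, -0.12], "spin": 0}
    - {"slide": [0.0005, -0.008, -0.14], "spin": 0}
    - {"slide": [0.0005, -0.008, -0.15], "spin": 0}
    - {"slide": [0.0005, -0.008, -0.15], "spin": 0}
    - {"slide": [0.0005, -0.008, -0.15], "spin": 0}

```text
time_s: 19.82
tcp_pos: [528.9, -44.7, 125.0]
ee_rot: [[0.357, 0.934, 0.017], [0.934, -0.358, 0.008], [0.013, 0.013, -1.0]]
force: [-1.1, -0.9, -0.2]
opening: 43.5
```

```bash
python3 st.py; python3 - <<'E'
from f import *
p=bot.state()["tcp_pos"];R=bot.state()["ee_rot"];g=p-5.2*R[:,0];print("collar",g, "need",np.array([527.3,-42.8])-g[:2])
for n in C:
    im=bot.capture(n);
    for q in bot.outline_of("tall_collar_mid",n)[:2]:
        print(n,round(q["conf"],2),q["uv"],q["pixels"].sum(),proj(n,g+[0,0,1]))
        if q["pixels"].sum()>100 and n=="side":
            m={n:big(q["pixels"])};fit(lambda x:-iou(m,cyl(g+[0,0,1]+x[0]*bx+x[1]*by,22,60)),[[0,0]],[3,3])
E
```

```text
t 19.8167 tcp [528.9 -44.7 125. ] F [-1.1 -0.9 -0.2] F.A 0.6 open 43.5 T [0.03 0.06 0.02] pull -45.0 yaw 69.1
collar [527.04348566 -49.56787075 124.97049257] need [0.25651434 6.76787075]
side 0.88 [332.1, 232.6] 508 [329.53977064 231.5634199 ]
[1.91 0.51] -0.907
side 0.17 [318.5, 269.2] 190 [329.53977064 231.5634199 ]
[0. 0.] -0.0
top 0.62 [202.9, 284.2] 231 [327.05681405 230.19240582]
```

```bash
python3 st.py
```

```text
t 20.0167 tcp [529.4 -43.8 125.6] F [ 0.3  0.5 -1.2] F.A -1.3 open 43.2 T [-0.    0.03 -0.05] pull -45.2 yaw 69.2
```

move_arm:
  increments:
    - {"slide": [0, 0.004, 0], "spin": 0}
    - {"slide": [0, 0.0087, 0], "spin": 0}
    - {"slide": [0, 0.0087, 0], "spin": 0}
    - {"slide": [0, 0.0087, 0], "spin": 0}
    - {"slide": [0, 0.0087, 0], "spin": 0}
    - {"slide": [0, 0.0087, 0], "spin": 0}

```text
time_s: 20.52
tcp_pos: [529.4, -38.6, 125.6]
ee_rot: [[0.356, 0.934, 0.019], [0.934, -0.356, 0.008], [0.014, 0.015, -1.0]]
force: [0.6, -0.3, -1.7]
opening: 43.4
```

```bash
python3 st.py;python3 - <<'E'
from f import *
p=bot.state()["tcp_pos"];R=bot.state()["ee_rot"]
im=bot.capture("top");bot.capture("side")
g=p-5.2*R[:,0];print("collar",g.round(1))
for q in bot.outline_of("tall_collar_mid","side")[:1]:
    m={"side":big(q["pixels"])};
    for k in(-1,0,1,2,3): fit(lambda x:-iou(m,cyl(g+[0,0,k]+x[0]*bx+x[1]*by,22,60)),[[0,0]],[3,3])
E
```

```text
t 20.5167 tcp [529.4 -38.6 125.6] F [ 0.6 -0.3 -1.7] F.A -1.3 open 43.4 T [-0.02  0.05 -0.02] pull -48.2 yaw 69.2
collar [527.5 -43.5 125.5]
```

move_arm:
  increments:
    - {"slide": [0, 0, -0.007], "spin": 0}
    - {"slide": [0, 0, -0.014], "spin": 0}
    - {"slide": [0, 0, -0.021], "spin": 0}
    - {"slide": [0, 0, -0.028], "spin": 0}
    - {"slide": [0, 0, -0.035], "spin": 0}
    - {"slide": [0, 0, -0.042], "spin": 0}
    - {"slide": [0, 0, -0.05], "spin": 0}
    - {"slide": [0, 0, -0.05], "spin": 0}

```text
time_s: 21.33
tcp_pos: [528.9, -38.6, 94.6]
ee_rot: [[0.356, 0.934, 0.017], [0.934, -0.356, 0.008], [0.014, 0.013, -1.0]]
force: [0.0, -0.3, -1.4]
opening: 43.7
```

```bash
python3 st.py
```

```text
t 21.3333 tcp [528.9 -38.6  94.6] F [ 0.  -0.3 -1.4] F.A -1.0 open 43.7 T [ 0.02  0.04 -0.  ] pull -72.5 yaw 69.1
```

No contact, and the collar is around the post. Lowering the last 19 mm.

move_arm:
  increments:
    - {"slide": [0, 0, -0.006], "spin": 0}
    - {"slide": [0, 0, -0.012], "spin": 0}
    - {"slide": [0, 0, -0.018], "spin": 0}
    - {"slide": [0, 0, -0.023], "spin": 0}
    - {"slide": [0, 0, -0.027], "spin": 0}
    - {"slide": [0, 0, -0.03], "spin": 0}
    - {"slide": [0, 0, -0.032], "spin": 0}
    - {"slide": [0, 0, -0.032], "spin": 0}

```text
time_s: 22.0
tcp_pos: [529.0, -38.6, 75.9]
ee_rot: [[0.356, 0.934, 0.018], [0.934, -0.356, 0.009], [0.014, 0.013, -1.0]]
force: [-2.0, 0.4, 6.8]
opening: 43.5
```

```bash
python3 st.py
```

```text
t 22.0 tcp [529.  -38.6  75.9] F [-2.   0.4  6.8] F.A 5.6 open 43.5 T [0.2  0.61 0.  ] pull -87.2 yaw 69.1
```

Contact at exactly 75.9, the computed home height. Releasing, lifting and moving clear.

move_arm:
  increments:
    - {"slide": [0, 0, 0], "spin": 0}
    - {"slide": [0, 0, 0], "spin": 0}
    - {"slide": [0, 0, 0], "spin": 0}
    - {"slide": [0, 0, 0], "spin": 0}
    - {"slide": [0, 0, 0.03], "spin": 0}
    - {"slide": [0, 0, 0.08], "spin": 0}
    - {"slide": [0, 0, 0.14], "spin": 0}
    - {"slide": [0, 0, 0.2], "spin": 0}
    - {"slide": [0, 0, 0.25], "spin": 0}
    - {"slide": [0, 0, 0.25], "spin": 0}
  gripper: 0.9

```text
time_s: 22.83
tcp_pos: [531.5, -39.5, 231.4]
ee_rot: [[0.356, 0.934, 0.026], [0.934, -0.357, 0.009], [0.017, 0.021, -1.0]]
force: [0.2, -0.2, -0.9]
opening: 77.0
```

move_arm:
  increments:
    - {"slide": [-0.1, 0.4, 0], "spin": 0}
    - {"slide": [-0.1, 0.4, 0], "spin": 0}
    - {"slide": [-0.1, 0.4, 0], "spin": 0}
    - {"slide": [-0.1, 0.4, 0], "spin": 0}
    - {"slide": [-0.1, 0.4, 0], "spin": 0}
    - {"slide": [-0.1, 0.4, 0], "spin": 0}
    - {"slide": [-0.1, 0.4, 0], "spin": 0}
    - {"slide": [-0.1, 0.4, 0], "spin": 0}
    - {"slide": [-0.1, 0.4, 0], "spin": 0}

```text
time_s: 23.58
tcp_pos: [471.5, 200.0, 231.2]
ee_rot: [[0.356, 0.934, 0.026], [0.934, -0.357, 0.008], [0.017, 0.021, -1.0]]
force: [0.1, -0.2, -0.7]
opening: 76.7
```

```bash
python3 st.py; python3 - <<'E'
from f import *
I={n:bot.capture(n)[...,::-1] for n in C}
a=cv2.resize(I["side"][190:400,200:530],(800,509),interpolation=cv2.INTER_AREA)
a=cv2.resize(I["side"][180:400,210:510],(400,293),interpolation=cv2.INTER_CUBIC)
b=cv2.resize(I["top"][150:310,170:500],(400,194),interpolation=cv2.INTER_CUBIC);b=cv2.copyMakeBorder(b,0,99,0,0,0)
u,v=proj("side",[520,-80,80]).astype(int);c=cv2.resize(I["side"][v-35:v+35,u-50:u+50],(400,280),interpolation=cv2.INTER_CUBIC)
u,v=proj("top",[520,-80,80]).astype(int);d=cv2.resize(I["top"][v-35:v+35,u-50:u+50],(400,280),interpolation=cv2.INTER_CUBIC)
cv2.imwrite("pics/l.png",np.vstack([np.hstack([a,b]),np.hstack([c,d])]))
for t,h,r in(("tall_collar_mid",60,22),):
    q=bot.outline_of(t,"side")[0];m={"side":big(q["pixels"])};print(q["conf"],q["uv"],proj("side",[527.5,-43.3,77]))
    fit(lambda x:-iou(m,cyl(np.array([527.5+x[0],-43.3,77+x[1]]),22,60)),[[0,0]],[3,3])
M={n:big(redmask(n,np.array([490,-145,130]))) for n in C}
fit(lambda x:-iou(M,barpts(np.array([493.8,-133.,114])+x[0]*A,x[1],66,13,14)),[[15,-.3]],[4,.2])
E
```

```text
t 23.5833 tcp [471.5 200.  231.2] F [ 0.1 -0.2 -0.7] F.A -0.4 open 76.7 T [-0.02  0.03  0.01] pull -89.6 yaw 69.1
0.54 [327.7, 247.0] [328.5934728  250.02964475]
[-1.29  1.83] -0.615
[18.7  -0.51] -0.756
```

View pics/l.png

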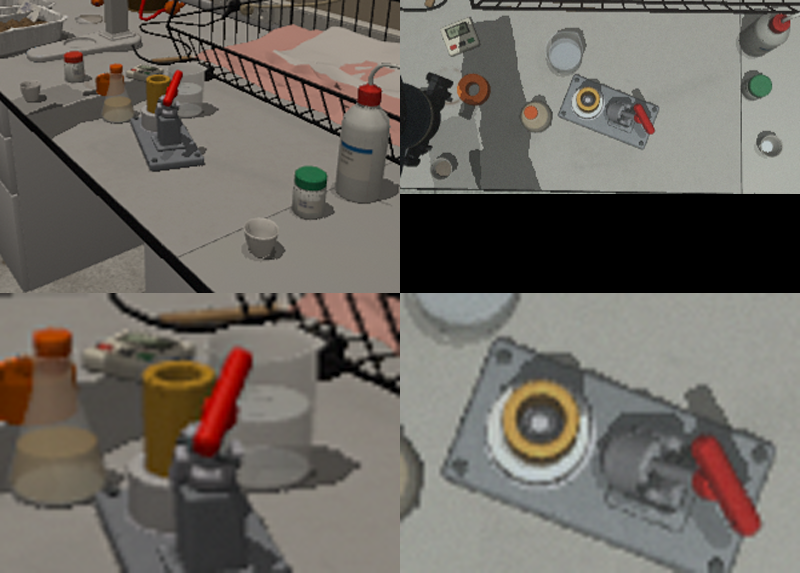

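The ring is flat on the base, the collar stands on it round the post, and the handle is still turned out. All bystanders are standing and the gripper is clear. Handing in.

```bash
python3 -c "
from workcell import bot
print(bot.sign_off())"
```

```text
the job is handed in; nothing more can be done
None
```

The job is done and handed in at about 24 s, with the gripper open and well clear of everything.

- **Plunger:** I pulled it about 27 mm and twisted it clockwise about 60° before letting go. Near the end of the twist the pull load came off the gripper, before I had lowered the pin on purpose; the pin probably dropped into the notch on its own. After release, the camera fit put it 19.5 mm out and turned about 60°. The last check, after both parts were placed, gave 18.7 mm and the same angle. I read that as still in the notch, within what the fit can resolve.
- **Wide ring:** I lowered it over the post and released it at contact. It touched at tool height 21.1 mm, where 21.0 was expected, with about 5 N. The pictures show it flat on the base plate, round the post.
- **Tall collar:** I gripped it about 5 mm off centre and corrected for that above the post. It touched at tool height 75.9 mm, exactly as computed, with about 7 N. It stands upright on the ring.
- **Bystanders:** In the last picture they stand where they were, and the orange look-alike was not touched. The red jar was hidden by the gripper in the top view, but shows standing in the side view.

**Weak check:** the final side-view fit of the collar was poor because the handle partly hides it. It put the collar about 2 mm high, but the contact height and the pictures show it fully home.

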